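Slide open the latched lid of an olive bin

ROBOT

A 6-joint arm with a two-finger parallel gripper is mounted at the origin on the work surface. World frame = base frame: x ahead of the robot, y to its left, z up, the work surface at z = 0. Lengths are in m, angles in rad, forces in N, time in s.
With the tool pointing down it reaches from about 0.3 to 1 m from the base axis. Payload 5.1 kg.
Tool frame: the origin (TCP) lies between the finger pads; the fingertips stand 11 mm ahead of it and the grasp point (between the pads) lies 8 mm behind it (robot.tips_ahead is the distance from the TCP to the fingertips, in m); x points along the fingers, y is the direction in which the jaws open and shut, and the axes are right-handed (so a half turn about x gives the same grasp; the last joint's range is limited). The gripper opens to 95 mm and grips with 3 to 60 N. Pads are 20 mm wide; open, the fingers measure 119 mm over their backs; the gripper's body (75 mm by 180 mm) begins 59 mm behind the grasp point.
Start: joints at [-1.303, 0.124, 1.65, -0, 1.367, -0.083], TCP at [0.223, -0.61, 0.226] pointing down, gripper open.
Joint ranges: [-2.61, 2.61], [-1.02, 2.33], [0.03, 2.71], [-1.35, 4.49], [0.32, 2.68], [-2.91, 2.91]. Speed limits (rad/s): [2.57, 2.57, 3.14, 3.14, 3.14, 3.14].

INTERFACE

Orientations are given as a rotation vector (axis times angle).
In Python, from station import sense, cams, job, robot gives the robot as it stands.
- The arm moves only by the tool move_arm, never from a script. Its argument "motion" is a list of rows, each an object with "claw": the closure, from 0 (fully open) to 1 (shut); "delta_pos": the shift along the world's x, y, z in m, a list of three; "turn": the turn about the world's z in rad. In form: [{"claw": claw, "delta_pos": [tx, ty, tz], "turn": turn}, ...]. A call has 1 to 12 rows; each row shifts and turns the commanded pose from where the row before left it; what a row does not reach is not made up. A row lasts 1/10 s, in which the tool goes at most 50 mm and 8.59 degrees, less where a joint would pass 70% of its speed; a pose out of reach is approached as far as the arm can. A call is refused whole if a number of a shift passes 0.05 or a number of a turn 0.15, either way. A call with a gripper value outside its range is refused whole. The fingers move at their own pace and stop on an object; "squeeze" is the grip in N (left out, the last holds). Time passes only in rows, so rows that do not move let the fingers close. It gives the time, the measured TCP pose, the force and the opening at its end, in the units of the state.
- sense(): the state, without advancing time (a new reading comes with each control period).
- cams.capture(name): name is "side" or "top" or "wrist"; returns a dict with "frame" (400x640x3 uint8, blue, green, red), "range_z" (400x640 float32, m along the optical axis (not along the pixel's ray), 0 where there is no reading), "K" (3x3 intrinsics, pixels), "pose" (4x4, takes a point from camera to world coordinates); the wrist camera has in their place "mount" (4x4, takes a point from camera to tool coordinates, whose origin is the TCP and whose axes are the tool frame's). Camera axes: x right, y down, z forward; pixel columns grow to the right and rows downward; lengths in m; the calibration is good to about 2 mm. The wrist camera is an equidistant fisheye: a pixel r from the principal point sees the ray r / f radians off the axis. A picture is of the moment at which its call begins: read the wrist's pose just before it.
- job.job_done(): hands the job in, once; it reports no verdict.
Trained networks look in a picture, given as the dict that the camera call returned (one of the last four; its "shot" number tells which), for a name from the list of things; names that differ only in an ending like _2 or _b are one class to them, and where a whole thing is asked for, a point or a joint stands for the part that bears it (a point fixed in the world has none). Each returns a list of dicts, best first, with "p" (0 to 1); they miss things now and then, are a little off and sometimes report something else, mostly with a low value. They report only what shows in the picture. A call takes as long as a camera call.
- cams.recognise(picture, thing): "position" ([column, row] in pixels, amid what is visible of it).
- cams.silhouettes(picture, thing): "mask" (400x640 bool, what is visible of it) and "position" ([column, row] in pixels, amid what is visible of it).
The state is a dict: "time": time; "qpos": joint angles; "joint_vel": joint speeds; "joint_torque": joint torques, N m; "tool_pos": TCP position; "ee_rot": TCP orientation; "ft_force": force on the tool from outside, world axes, zero at the start; "moment": the same for the moment, N m; "width": finger opening in m.
Only numpy, scipy, OpenCV 4.12 (cv2) and the standard library are available. Lean on these libraries where they do the work, as an engineer would, in place of code of your own. Each camera call takes 0.05 s, during which the arm holds its last target.

TASK

The white sliding lid of the olive bin is locked shut by a spring-loaded steel latch bar that stands up through the lid's front slot. Put a fingertip into that slot, press the bar down, and while holding it down push the lid along, over the bar, all the way to the end stop, so that the olives are uncovered and the bar springs up in the lid's rear slot. Only press and push: do not lift the lid, and leave the jar, the cup and the spoon where they are.

Things in the scene. Friction and masses are not known exactly. Their poses are not given: they have to be found in the camera images.
- bin: Black bench-top olive bin, 462 mm long, 174 wide, fixed. Origin on the table top under the bar, 6 mm behind its centre; x = the way the lid slides OPEN, z up. Spans x -276 to +186 mm; olive compartment x -246 to -138. Flat deck round the bar 90 mm above the table. Side ledges carry the lid 6 mm above the deck; side guides (tops 107 mm up) leave it 1.5 mm play each side.
- bin_stop (a point): Middle of the end stop's inner face (x = +168 mm in the bin's frame), at the deck's height, 90 mm above the table. The stop is a bar right across the bin, 17 mm high; the lid's front edge meets it when fully open.
- latch_top (a point): Centre of the flat top of the steel latch bar: 56 mm long (bin's x), 24 wide. It moves only up and down, at x = +6, y = 0 mm of the bin. Up, the top is 109 mm above the table (3 above the lid's top face); fully pressed, 91 mm. The lid passes over it only when it is pressed more than 13 mm. It resists any sideways push and springs up when let go, unless the lid is over it.
- latch (a joint): How far the latch bar is pressed down, m: 0 = up, 0.018 = fully down. The spring takes about 2 N at the start and 4 N fully down.
- lid: White plastic lid, a loose plate 318 x 150 x 10 mm, about 0.8 kg, lying on the ledges (underside 96 mm up). Axes as the bin's. Origin on its underside, on the centre line; spans x -256 to +62 mm. Slots 50 mm wide (y +-25): front x -26 to +40, rear x -134 to -66 mm, solid between. Locked: origin at x -4 to +2 mm in the bin's frame, bar in the front slot; open on the stop: x = +106.
- lid_front_slot (a point): Centre of the lid's front slot (66 mm long, 50 wide), at the height of the lid's top face; moves with the lid.
- lid_push_edge (a point): Middle of the front slot's +x edge, at the lid's top face, 106 mm above the table. A fingertip in the slot pushes the lid open against this edge. Right on it stands a ridge 12 mm high, 90 mm wide, 14 mm thick, flush with the slot's edge.
- lid_rear_slot (a point): Centre of the lid's rear slot (68 mm long, 50 wide), at the height of the lid's top face; moves with the lid.
- jar: Amber glass jar with a steel cap, 60 mm across, 100 mm tall, standing on the table beside the bin; origin at the centre of its underside. Bystander.
- cup: White ceramic cup, 72 mm across, 75 mm tall, standing on the table beside the bin; origin at the centre of its underside. Bystander.
- spoon: Wooden-handled spoon, 200 mm long, lying on the table beside the bin along its own x axis. Bystander.

How it is judged:
On the way, in this order (a step that is already met when the one before it is completed fails the run):
1. a finger holds the latch bar down while the lid is still in its locked place (value of joint latch above 0.013 m and contact force between the fingers and latch above 0.3 N and x of lid in the frame of bin below 0.012 m), for 0.1 s.
2. the lid has been pushed over the held-down bar (x of lid in the frame of bin above 0.03 m and value of joint latch above 0.009 m), for 0.05 s.
At the end, for the whole second after the job is handed in: The lid lies flat on its ledges and at rest, within 6 mm of the end stop, and the latch bar is up again (within 3 mm) in the lid's rear slot (x of lid in the frame of bin between 0.1 and 0.109 m and value of joint latch below 0.003 m and height (world z) of lid between 0.094 and 0.099 m and angle between lid's own z axis and vertical below 0.03 rad and linear speed of lid below 0.01 m/s); the robot touches nothing.
It fails at once if the lid is lifted or tipped out of its guides (8 mm or 0.08 rad) (height (world z) of lid above 0.104 m or angle between lid's own z axis and vertical above 0.08 rad).
It fails at once if the jar, the cup or the spoon is moved (more than 20 mm) (distance of any of jar, cup, spoon from where it was at the start of the episode above 0.02 m).
It also fails if it takes over 38 s, if anything falls off the work surface, if the arm or the gripper's body presses on something with over 40 N, if the wrist force passes 120 N, or if a joint passes its speed limit or range.

## Working session

There is one attempt and no reset: what is moved stays moved. The work goes in short steps, Python scripts to look and compute and a tool call to move; the robot and the scene stay as the last step left them, time stands still between calls to the robot, and variables do not carry over. Pictures are saved under pics/ and viewed, and the job is handed in when it is done.

Besides the shell and the picture viewer there is one more tool, called after "Call:" in YAML: its name, and indented under it one key for each argument. move_arm: Moves the arm, as the interface text tells. Its arguments: {"type":"object","properties":{"motion":{"type":"array"},"squeeze":{"type":"number"}},"required":["motion"]}

```bash
mkdir -p pics; cat > h.py <<'E'
import numpy as np, cv2
from station import sense, cams, job, robot
def px2w(c,uv,z=None):
    K=c['K'];T=np.array(c['pose']);u,v=uv
    d=np.array([(u-K[0][2])/K[0][0],(v-K[1][2])/K[1][1],1.])
    if z is None:
        zz=c['range_z'][int(round(v)),int(round(u))]
        return T[:3,:3]@(d*zz)+T[:3,3]
    r=T[:3,:3]@d
    return T[:3,3]+r*(z-T[2,3])/r[2]
def w2px(c,p):
    T=np.array(c['pose']);q=T[:3,:3].T@(np.array(p)-T[:3,3]);q=np.array(c['K'])@q
    return q[:2]/q[2]
E
python3 - <<'E'
from h import *
s=sense();print(s['time'],s['tool_pos'],s['ee_rot'],s['width'],robot.tips_ahead)
for n in('top','side'):
    c=cams.capture(n);cv2.imwrite(f'pics/{n}0.png',c['frame'])
    for t in('latch_top','lid_front_slot','lid_rear_slot','lid_push_edge','bin_stop','bin','lid','jar','cup','spoon'):
        r=cams.recognise(c,t)
        print(n,t,[(round(x['p'],2),np.round(x['position'],1).tolist(),np.round(px2w(c,x['position']),3).tolist()) for x in r[:2]])
print(sense()['time'])
E
```

```text
0.0 [ 0.22319386 -0.60981714  0.22438635] [ 2.03127079  0.3621517  -2.03168208] 0.09463490334963712 0.011
top latch_top [(0.69, [290.9, 188.8], [0.585, 0.016, 0.108])]
top lid_front_slot [(0.9, [362.4, 217.3], [0.535, -0.11, 0.089]), (0.22, [311.7, 109.8], [0.732, -0.022, 0.1])]
top lid_rear_slot [(0.89, [364.3, 218.8], [0.53, -0.112, 0.105])]
top lid_push_edge [(0.86, [367.6, 216.7], [0.534, -0.118, 0.106])]
top bin_stop [(0.69, [255.8, 189.9], [0.585, 0.079, 0.106]), (0.52, [397.2, 131.4], [0.716, -0.191, 0.005])]
top bin [(0.65, [289.5, 191.8], [0.58, 0.019, 0.11])]
top lid [(0.85, [368.2, 219.2], [0.529, -0.118, 0.109])]
top jar [(0.71, [310.3, 109.8], [0.731, -0.019, 0.103]), (0.28, [288.8, 189.8], [0.583, 0.02, 0.11])]
top cup [(0.57, [398.5, 132.1], [0.714, -0.194, 0.006]), (0.33, [361.8, 221.7], [0.527, -0.108, 0.091])]
top spoon []
side latch_top [(0.58, [329.1, 203.9], [0.569, 0.028, 0.109])]
side lid_front_slot [(0.89, [350.5, 188.4], [0.553, -0.08, 0.088])]
side lid_rear_slot [(0.73, [351.8, 191.3], [0.54, -0.038, 0.105])]
side lid_push_edge [(0.83, [350.1, 187.7], [0.554, -0.08, 0.09])]
side bin_stop [(0.7, [313.1, 238.4], [0.572, 0.12, 0.089]), (0.28, [349.8, 187.6], [0.554, -0.08, 0.09])]
side bin [(0.97, [311.7, 239.1], [0.574, 0.124, 0.09]), (0.24, [347.8, 188.9], [0.55, -0.044, 0.106])]
side lid [(0.71, [347.4, 188.1], [0.56, -0.081, 0.087])]
side jar [(0.73, [247.8, 199.6], [0.741, 0.018, 0.089])]
side cup [(0.79, [302.2, 173.6], [0.68, -0.146, 0.075])]
side spoon [(0.37, [349.4, 187.7], [0.555, -0.081, 0.089])]
1.1
```

View pics/top0.png

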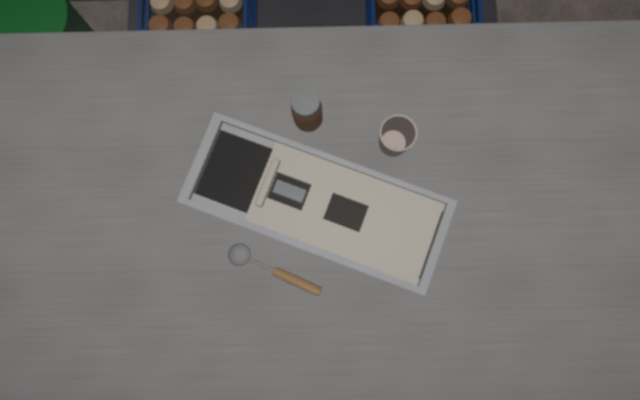

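View pics/side0.png

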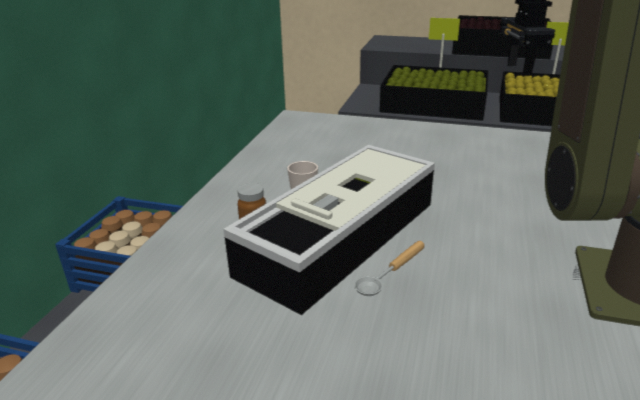

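The top view shows the bin with its end stop to the upper left at about (200,160). The bar is at (290,190) in the front slot and the ridge at (267,182). The jar is at (307,110), the cup at (398,135) and the spoon at (240,255)-(320,290), all clear of the lid.

```bash
python3 - <<'E'
from h import *
c=cams.capture('top');K=np.array(c['K']);T=np.array(c['pose']);Z=c['range_z']
v,u=np.mgrid[0:400,0:640]
P=np.stack([(u-K[0,2])/K[0,0]*Z,(v-K[1,2])/K[1,1]*Z,Z],-1)@T[:3,:3].T+T[:3,3]
m=((P[...,2]>.08)&(P[...,2]<.14)&(Z>0)).astype(np.uint8)
n,l,st,ce=cv2.connectedComponentsWithStats(m);print(st[1:][st[1:,4]>200])
i=1+np.argmax(st[1:,4]);m=l==i
pts=P[m][:,:2].astype(np.float32)
(cx,cy),wh,a=cv2.minAreaRect(pts);print(cx,cy,wh,a)
b=cv2.boxPoints(((cx,cy),wh,a)); 
e=[b[1]-b[0],b[2]-b[1]];e=max(e,key=np.linalg.norm);ex=e/np.linalg.norm(e)
if ex[1]<0: ex=-ex
ey=np.array([-ex[1],ex[0]]); org=np.array([cx,cy])+.045*ex
print('ex',ex,'yaw',np.arctan2(ex[1],ex[0]),'origin',org)
# bar & profile along centre line in bin coords
q=(P[...,:2]-org); X=q@ex;Y=q@ey
print('zprofile along y=0:')
for x in np.arange(-.28,.19,.006):
    s=m&(abs(X-x)<.003)&(abs(Y)<.015)
    g=c['frame'][s].mean() if s.any() else 0
    print(round(x*1e3),round(float(np.median(P[s][:,2])),4) if s.any() else None,round(g),end=' | ')
print()
for x0 in(.006,.05):
  for y in np.arange(-.09,.091,.004):
    s=m&(abs(X-x0)<(.015 if x0<.02 else .005))&(abs(Y-y)<.002)
    print(round(y*1e3),round(float(np.median(P[s][:,2])),4) if s.any() else None,round(c['frame'][s].mean()) if s.any() else 0,end=' | ')
  print()
E
```

```text
[[  291    88    29    30   681]
 [  177   112   281   183 25719]]
0.564521312713623 -0.028433144092559814 (0.46302393078804016, 0.1747724413871765) 68.39473724365234
ex [0.36820996 0.9297427 ] yaw 1.1937133 origin [0.58109076 0.01340528]
zprofile along y=0:
-280 None 0 | -274 0.1074 146 | -268 0.1077 150 | -262 0.1047 122 | -256 0.1066 145 | -250 0.1071 160 | -244 0.1064 160 | -238 0.1066 161 | -232 0.1065 161 | -226 0.1066 161 | -220 0.1067 161 | -214 0.1066 161 | -208 0.1067 161 | -202 0.1067 162 | -196 0.1066 162 | -190 0.1065 162 | -184 0.1065 162 | -178 0.107 162 | -172 0.1064 162 | -166 0.1066 162 | -160 0.1067 162 | -154 0.1067 162 | -148 0.1064 162 | -142 0.1065 162 | -136 0.1061 143 | -130 0.0911 67 | -124 0.0905 63 | -118 0.0908 63 | -112 0.0909 63 | -106 0.0909 63 | -100 0.0906 63 | -94 0.0907 63 | -88 0.0906 63 | -82 0.0904 63 | -76 0.091 63 | -70 0.0904 66 | -64 0.1065 142 | -58 0.1069 162 | -52 0.1064 162 | -46 0.1067 162 | -40 0.1064 162 | -34 0.107 162 | -28 0.1071 155 | -22 0.0953 99 | -16 0.1097 119 | -10 0.1089 118 | -4 0.1094 118 | 2 0.1093 119 | 8 0.1091 115 | 1
[... 1257 characters left out ...]
149 | -78 0.1069 142 | -74 0.106 139 | -70 0.1074 157 | -66 0.1063 159 | -62 0.1069 159 | -58 0.1065 159 | -54 0.1066 159 | -50 0.1072 159 | -46 0.1069 153 | -42 0.1182 152 | -38 0.1179 156 | -34 0.1185 155 | -30 0.1187 156 | -26 0.119 155 | -22 0.1192 156 | -18 0.1185 156 | -14 0.1182 155 | -10 0.118 156 | -6 0.1177 155 | -2 0.1186 155 | 2 0.1185 155 | 6 0.1184 156 | 10 0.1181 155 | 14 0.1185 155 | 18 0.1178 156 | 22 0.1191 156 | 26 0.1187 155 | 30 0.1188 156 | 34 0.1187 156 | 38 0.1186 155 | 42 0.1172 153 | 46 0.1064 147 | 50 0.1072 159 | 54 0.1068 160 | 58 0.1067 160 | 62 0.1069 160 | 66 0.1062 160 | 70 0.1064 160 | 74 0.1066 158 | 78 0.107 153 | 82 0.1081 151 | 86 0.107 149 | 90 None 0 |
```

```bash
python3 - <<'E'
from h import *
from scipy.spatial.transform import Rotation as R
s=sense();M=R.from_rotvec(s['ee_rot']).as_matrix();print(np.round(M,3), 'yaw of tool y',np.arctan2(M[1,1],M[0,1]),s['width'])
ex=np.array([.3682,.9297]);print('target',np.array([.5811,.0134])+.010*ex-s['tool_pos'][:2], s['ft_force'])
E
```

```text
[[ 0.     0.344 -0.939]
 [ 0.    -0.939 -0.344]
 [-1.     0.    -0.   ]] yaw of tool y -1.2200109633458662 0.09496060487356113
target [0.36143059 0.63311346] [ 0.32834326 -0.51778925 -0.24434546]
```

Call:
move_arm:
  motion:
    - {"claw": 1, "delta_pos": [0.0226, 0.0396, 0], "turn": 0.053}
    - {"claw": 1, "delta_pos": [0.0226, 0.0396, 0], "turn": 0.053}
    - {"claw": 1, "delta_pos": [0.0226, 0.0396, 0], "turn": 0.053}
    - {"claw": 1, "delta_pos": [0.0226, 0.0396, 0], "turn": 0.053}
    - {"claw": 1, "delta_pos": [0.0226, 0.0396, 0], "turn": 0.053}
    - {"claw": 1, "delta_pos": [0.0226, 0.0396, 0], "turn": 0.053}
    - {"claw": 1, "delta_pos": [0.0226, 0.0396, 0], "turn": 0.053}
    - {"claw": 1, "delta_pos": [0.0226, 0.0396, 0], "turn": 0.053}
    - {"claw": 1, "delta_pos": [0.0226, 0.0396, 0], "turn": 0.053}
    - {"claw": 1, "delta_pos": [0.0226, 0.0396, 0], "turn": 0.053}
    - {"claw": 1, "delta_pos": [0.0226, 0.0396, 0], "turn": 0.053}
    - {"claw": 1, "delta_pos": [0.0226, 0.0396, 0], "turn": 0.053}
  squeeze: 40

```text
time: 2.35
tool_pos: [0.4952, -0.1334, 0.226]
ee_rot: [1.624, 0.874, -1.623]
ft_force: [-0.1, -1.0, 0.1]
width: 0.0041
```

Call:
move_arm:
  motion:
    - {"claw": 1, "delta_pos": [0.0226, 0.0396, 0], "turn": 0.053}
    - {"claw": 1, "delta_pos": [0.0226, 0.0396, 0], "turn": 0.053}
    - {"claw": 1, "delta_pos": [0.0226, 0.0396, 0], "turn": 0.053}
    - {"claw": 1, "delta_pos": [0.0226, 0.0396, 0], "turn": 0.053}
    - {"claw": 1, "delta_pos": [0, 0, 0], "turn": 0}
    - {"claw": 1, "delta_pos": [0, 0, 0], "turn": 0}
    - {"claw": 1, "delta_pos": [0, 0, 0], "turn": 0}

```text
time: 3.05
tool_pos: [0.5846, 0.0225, 0.2255]
ee_rot: [1.478, 1.009, -1.479]
ft_force: [0.2, -0.1, -0.9]
width: 0.0001
```

```bash
cat > st.py <<'E'
from h import *
from scipy.spatial.transform import Rotation as R
def st():
    s=sense();M=R.from_rotvec(s['ee_rot']).as_matrix()
    ex=np.array([.3682,.9297]);d=s['tool_pos'][:2]-np.array([.5811,.0134])
    print('t',s['time'],'tcp',np.round(s['tool_pos'],4),'tipz',round(s['tool_pos'][2]-.011,4),'bin xy',np.round([d@ex,-d[0]*ex[1]+d[1]*ex[0]],4),'yawy',round(np.arctan2(M[1,1],M[0,1]),3),'F',np.round(s['ft_force'],2),'w',s['width'],'tilt',np.round(M[2,:],3))
st()
E
python3 st.py
```

```text
t 3.05 tcp [0.5846 0.0225 0.2255] tipz 0.2145 bin xy [0.0097 0.0001] yawy -0.373 F [ 0.25 -0.08 -0.9 ] w 8.515099260322974e-05 tilt [-1. -0.  0.]
```

Call:
move_arm:
  motion:
    - {"claw": 1, "delta_pos": [0, 0, -0.03], "turn": 0}
    - {"claw": 1, "delta_pos": [0, 0, -0.03], "turn": 0}
    - {"claw": 1, "delta_pos": [0, 0, -0.025], "turn": 0}
    - {"claw": 1, "delta_pos": [0, 0, 0], "turn": 0}
    - {"claw": 1, "delta_pos": [0, 0, 0], "turn": 0}

```text
time: 3.55
tool_pos: [0.5846, 0.0221, 0.1409]
ee_rot: [1.479, 1.009, -1.479]
ft_force: [-0.4, -0.4, 0.6]
width: 0.0006
```

```bash
python3 st.py; python3 - <<'E'
from h import *
c=cams.capture('side');cv2.imwrite('pics/side1.png',cv2.resize(c['frame'][120:320,200:480],None,fx=2.8,fy=2.8))
c=cams.capture('wrist');cv2.imwrite('pics/wrist1.png',c['frame'])
E
```

```text
t 3.55 tcp [0.5846 0.0221 0.1409] tipz 0.1299 bin xy [ 0.0094 -0.0001] yawy -0.374 F [-0.35 -0.37  0.55] w 0.0005611879514736251 tilt [-1. -0.  0.]
```

View pics/side1.png

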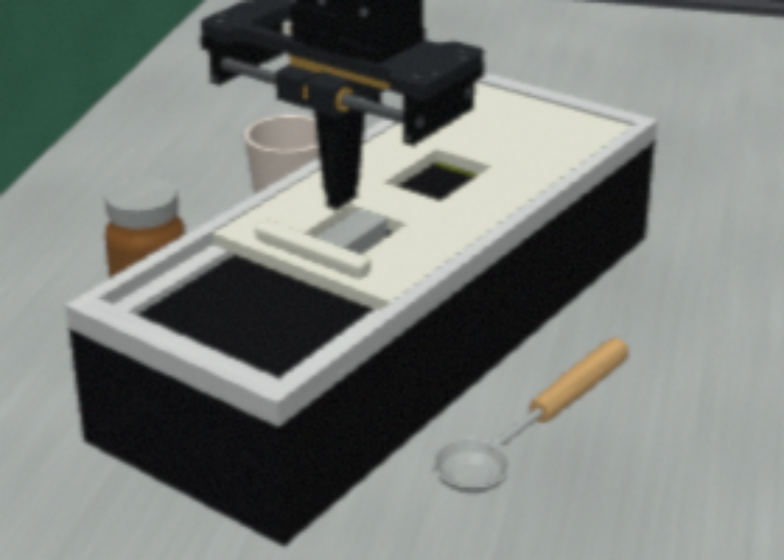

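View pics/wrist1.png

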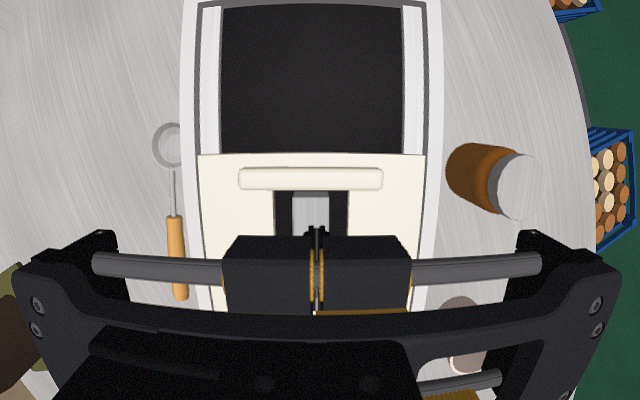

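The fingertip at wrist pixel (316,232) is centred over the bar in the slot (columns 275–350), and the ridge ahead of it at row 178 is clear. Now I press down.

Call:
move_arm:
  motion:
    - {"claw": 1, "delta_pos": [0, 0, -0.01], "turn": 0}
    - {"claw": 1, "delta_pos": [0, 0, -0.008], "turn": 0}
    - {"claw": 1, "delta_pos": [0, 0, -0.006], "turn": 0}
    - {"claw": 1, "delta_pos": [0, 0, 0], "turn": 0}
    - {"claw": 1, "delta_pos": [0, 0, 0], "turn": 0}

```text
time: 4.15
tool_pos: [0.5847, 0.0232, 0.1167]
ee_rot: [1.477, 1.01, -1.478]
ft_force: [-2.0, -0.4, 3.2]
width: 0.0004
```

```bash
python3 st.py
```

```text
t 4.15 tcp [0.5847 0.0232 0.1167] tipz 0.1057 bin xy [0.0104 0.0002] yawy -0.372 F [-1.96 -0.42  3.16] w 0.0003888874678031752 tilt [-1.    -0.001  0.001]
```

On the bar, with a force of about 3 N. I'll go down another 13 mm.

Call:
move_arm:
  motion:
    - {"claw": 1, "delta_pos": [0, 0, -0.005], "turn": 0}
    - {"claw": 1, "delta_pos": [0, 0, -0.005], "turn": 0}
    - {"claw": 1, "delta_pos": [0, 0, -0.003], "turn": 0}
    - {"claw": 1, "delta_pos": [0, 0, 0], "turn": 0}
    - {"claw": 1, "delta_pos": [0, 0, 0], "turn": 0}
    - {"claw": 1, "delta_pos": [0, 0, 0], "turn": 0}

```text
time: 4.75
tool_pos: [0.5853, 0.0232, 0.104]
ee_rot: [1.478, 1.009, -1.477]
ft_force: [0.9, 0.4, 2.9]
width: 0.0006
```

```bash
python3 st.py
```

```text
t 4.75 tcp [0.5853 0.0232 0.104 ] tipz 0.093 bin xy [ 0.0107 -0.0003] yawy -0.372 F [0.94 0.42 2.94] w 0.0006241917324610195 tilt [-1.     0.001 -0.   ]
```

Call:
move_arm:
  motion:
    - {"claw": 1, "delta_pos": [0.00221, 0.00558, 0], "turn": 0}
    - {"claw": 1, "delta_pos": [0.00221, 0.00558, 0], "turn": 0}
    - {"claw": 1, "delta_pos": [0.00221, 0.00558, 0], "turn": 0}
    - {"claw": 1, "delta_pos": [0.00221, 0.00558, 0], "turn": 0}
    - {"claw": 1, "delta_pos": [0.00221, 0.00558, 0], "turn": 0}
    - {"claw": 1, "delta_pos": [0.00221, 0.00558, 0], "turn": 0}
    - {"claw": 1, "delta_pos": [0, 0, 0], "turn": 0}

```text
time: 5.45
tool_pos: [0.5981, 0.0566, 0.1035]
ee_rot: [1.475, 1.009, -1.479]
ft_force: [-0.8, -5.1, 3.7]
width: 0.0002
```

```bash
python3 st.py; python3 - <<'E'
from h import *
c=cams.capture('side');cv2.imwrite('pics/side2.png',cv2.resize(c['frame'][120:320,200:480],None,fx=2.8,fy=2.8))
E
```

```text
t 5.45 tcp [0.5981 0.0566 0.1035] tipz 0.0925 bin xy [0.0464 0.0001] yawy -0.371 F [-0.77 -5.14  3.66] w 0.00024713734332620604 tilt [-1.    -0.     0.002]
```

View pics/side2.png

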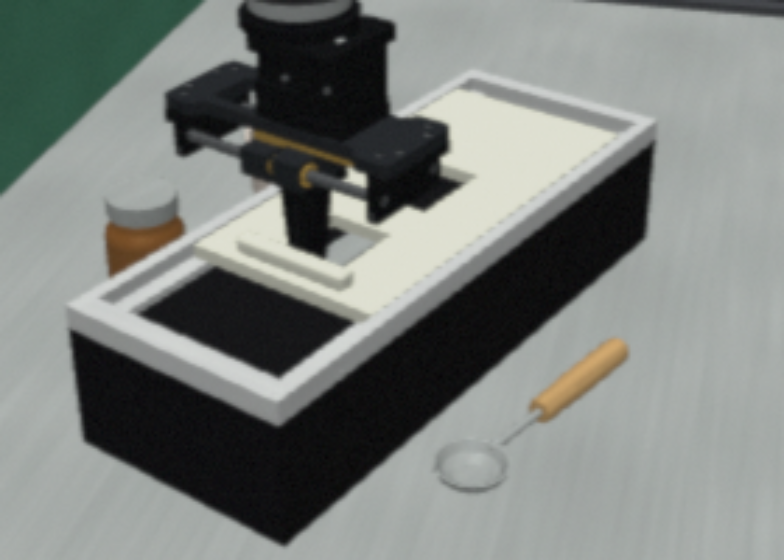

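The bar is down, the finger pushes just behind the ridge (crop pixel 310,245), and the lid has moved about 17 mm and lies flat. I keep pushing, raising the tip about 1 mm so it clears the deck.

Call:
move_arm:
  motion:
    - {"claw": 1, "delta_pos": [0.00221, 0.00558, 0], "turn": 0}
    - {"claw": 1, "delta_pos": [0.00221, 0.00558, 0], "turn": 0}
    - {"claw": 1, "delta_pos": [0.00221, 0.00558, 0], "turn": 0}
    - {"claw": 1, "delta_pos": [0.00221, 0.00558, 0.001], "turn": 0}
    - {"claw": 1, "delta_pos": [0.00221, 0.00558, 0], "turn": 0}
    - {"claw": 1, "delta_pos": [0.00221, 0.00558, 0], "turn": 0}
    - {"claw": 1, "delta_pos": [0.00221, 0.00558, 0], "turn": 0}
    - {"claw": 1, "delta_pos": [0.00221, 0.00558, 0], "turn": 0}
    - {"claw": 1, "delta_pos": [0.00221, 0.00558, 0], "turn": 0}
    - {"claw": 1, "delta_pos": [0, 0, 0], "turn": 0}

```text
time: 6.5
tool_pos: [0.6174, 0.1075, 0.1035]
ee_rot: [1.476, 1.011, -1.479]
ft_force: [-0.3, -1.8, 0.7]
width: 0.0004
```

```bash
python3 st.py
```

```text
t 6.5 tcp [0.6174 0.1075 0.1035] tipz 0.0925 bin xy [0.1008 0.0009] yawy -0.371 F [-0.32 -1.79  0.67] w 0.0003945980367030574 tilt [-1.    -0.002  0.001]
```

Call:
move_arm:
  motion:
    - {"claw": 1, "delta_pos": [0.00221, 0.00558, 0], "turn": 0}
    - {"claw": 1, "delta_pos": [0.00221, 0.00558, 0], "turn": 0}
    - {"claw": 1, "delta_pos": [0.00221, 0.00558, 0], "turn": 0}
    - {"claw": 1, "delta_pos": [0.00221, 0.00558, 0], "turn": 0}
    - {"claw": 1, "delta_pos": [0.00221, 0.00558, 0], "turn": 0}
    - {"claw": 1, "delta_pos": [0.0011, 0.0028, 0], "turn": 0}
    - {"claw": 1, "delta_pos": [0.0011, 0.0028, 0], "turn": 0}
    - {"claw": 1, "delta_pos": [0, 0, 0], "turn": 0}
    - {"claw": 1, "delta_pos": [0, 0, 0], "turn": 0}

```text
time: 7.4
tool_pos: [0.6295, 0.1378, 0.1036]
ee_rot: [1.471, 1.009, -1.484]
ft_force: [-5.6, -11.2, 2.9]
width: 0.0002
```

```bash
python3 st.py
```

```text
t 7.4 tcp [0.6295 0.1378 0.1036] tipz 0.0926 bin xy [0.1335 0.0008] yawy -0.372 F [ -5.62 -11.17   2.86] w 0.00019439409979910216 tilt [-1.    -0.003  0.007]
```

Call:
move_arm:
  motion:
    - {"claw": 1, "delta_pos": [0.0007, 0.0019, 0], "turn": 0}
    - {"claw": 1, "delta_pos": [0, 0, 0], "turn": 0}

```text
time: 7.6
tool_pos: [0.6295, 0.1381, 0.1036]
ee_rot: [1.467, 1.007, -1.487]
ft_force: [-8.6, -16.5, 6.2]
width: 0.0
```

```bash
python3 st.py; python3 - <<'E'
from h import *
c=cams.capture('side');cv2.imwrite('pics/side3.png',cv2.resize(c['frame'][120:320,200:480],None,fx=2.8,fy=2.8))
E
```

```text
t 7.6 tcp [0.6295 0.1381 0.1036] tipz 0.0926 bin xy [0.1338 0.001 ] yawy -0.372 F [ -8.65 -16.51   6.18] w 2.475180805550846e-05 tilt [-1.    -0.004  0.011]
```

View pics/side3.png

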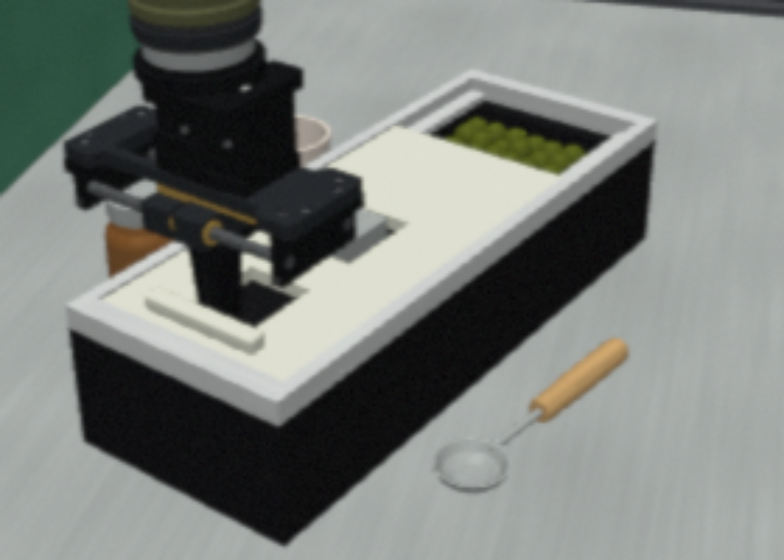

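The lid meets the stop: force rises without motion, the olives show at crop pixel (520,145), and the bar is up in the rear slot at (375,235). I back off the edge, then lift out.

Call:
move_arm:
  motion:
    - {"claw": 1, "delta_pos": [-0.0026, -0.0065, 0], "turn": 0}
    - {"claw": 1, "delta_pos": [-0.0037, -0.0093, 0], "turn": 0}
    - {"claw": 1, "delta_pos": [0, 0, 0], "turn": 0}
    - {"claw": 1, "delta_pos": [0, 0, 0.01], "turn": 0}
    - {"claw": 1, "delta_pos": [0, 0, 0.02], "turn": 0}
    - {"claw": 1, "delta_pos": [0, 0, 0.04], "turn": 0}
    - {"claw": 1, "delta_pos": [0, 0, 0.04], "turn": 0}
    - {"claw": 1, "delta_pos": [-0.02, -0.04, 0], "turn": 0}
    - {"claw": 1, "delta_pos": [-0.02, -0.04, 0], "turn": 0}
    - {"claw": 1, "delta_pos": [-0.02, -0.04, 0], "turn": 0}
    - {"claw": 1, "delta_pos": [-0.02, -0.04, 0], "turn": 0}
    - {"claw": 1, "delta_pos": [-0.02, -0.04, 0], "turn": 0}

```text
time: 8.85
tool_pos: [0.5254, -0.0743, 0.2159]
ee_rot: [1.478, 1.009, -1.475]
ft_force: [0.8, -0.8, -0.5]
width: 0.0006
```

Call:
move_arm:
  motion:
    - {"claw": 1, "delta_pos": [-0.02, -0.04, 0], "turn": 0}
    - {"claw": 1, "delta_pos": [-0.02, -0.04, 0], "turn": 0}
    - {"claw": 1, "delta_pos": [-0.02, -0.04, 0], "turn": 0}
    - {"claw": 1, "delta_pos": [-0.02, -0.04, 0], "turn": 0}
    - {"claw": 1, "delta_pos": [-0.02, -0.04, 0], "turn": 0}
    - {"claw": 1, "delta_pos": [-0.02, -0.04, 0], "turn": 0}
    - {"claw": 1, "delta_pos": [-0.02, -0.04, 0], "turn": 0}
    - {"claw": 1, "delta_pos": [-0.02, -0.04, 0], "turn": 0}
    - {"claw": 1, "delta_pos": [0, 0, 0], "turn": 0}
    - {"claw": 1, "delta_pos": [0, 0, 0], "turn": 0}

```text
time: 9.85
tool_pos: [0.3659, -0.3939, 0.2153]
ee_rot: [1.48, 1.008, -1.478]
ft_force: [0.2, 0.1, 0.3]
width: 0.0005
```

```bash
python3 st.py; python3 - <<'E'
from h import *
c=cams.capture('top');cv2.imwrite('pics/top4.png',c['frame']);K=np.array(c['K']);T=np.array(c['pose']);Z=c['range_z']
v,u=np.mgrid[0:400,0:640]
P=np.stack([(u-K[0,2])/K[0,0]*Z,(v-K[1,2])/K[1,1]*Z,Z],-1)@T[:3,:3].T+T[:3,3]
ex=np.array([.3682,.9297]);ey=np.array([-ex[1],ex[0]]);q=P[...,:2]-np.array([.5811,.0134]);X=q@ex;Y=q@ey
for x in np.arange(-.26,.19,.004):
    s=(abs(X-x)<.002)&(abs(Y)<.01)&(Z>0)
    if s.any(): print(round(x*1e3),round(float(np.median(P[s][:,2])),4),round(c['frame'][s].mean()),end=' | ')
print()
for y0 in (-.06,.06):
  for x in (-.13,-.05,.03,.1,.15):
    s=(abs(X-x)<.01)&(abs(Y-y0)<.006); print(y0,x,round(float(np.mean(P[s][:,2])),4))
E
```

```text
t 9.85 tcp [ 0.3659 -0.3939  0.2153] tipz 0.2043 bin xy [-0.458   0.0501] yawy -0.374 F [0.18 0.11 0.29] w 0.0005427265676305278 tilt [-1.     0.001 -0.   ]
-260 0.0949 85 | -256 0.0904 47 | -252 0.0906 47 | -248 0.0905 46 | -244 0.0802 52 | -240 0.0819 62 | -236 0.0824 63 | -232 0.0806 59 | -228 0.0795 59 | -224 0.0854 60 | -220 0.0865 62 | -216 0.086 62 | -212 0.0827 60 | -208 0.0798 59 | -204 0.0815 63 | -200 0.0819 65 | -196 0.0814 63 | -192 0.0787 62 | -188 0.0796 64 | -184 0.0812 67 | -180 0.0774 64 | -176 0.0732 66 | -172 0.0746 68 | -168 0.0794 65 | -164 0.0805 67 | -160 0.0783 67 | -156 0.083 68 | -152 0.0855 94 | -148 0.1064 147 | -144 0.1065 160 | -140 0.1065 160 | -136 0.1065 160 | -132 0.1069 160 | -128 0.1072 160 | -124 0.1067 160 | -120 0.1067 160 | -116 0.107 161 | -112 0.1068 161 | -108 0.1065 161 | -104 0.1062 161 | -100 0.1074 161 | -96 0.1068 161 | -92 0.1069 161 | -88 0.1067 161 | -84 0.1069 161 | -80 0.1069 161 | -76 0.1061 161 | -72 0.107 161 | -68 0.1066 161 | -64 0.1066 161 | -60 0.1064 161 | -56 0.1066 161 | -52 0.1066 161 | -48 0.1074 161 | -44 0.1062 161 |
[... 395 characters left out ...]
159 | 60 0.1063 159 | 64 0.1065 159 | 68 0.1068 159 | 72 0.1065 159 | 76 0.1069 158 | 80 0.1071 143 | 84 0.0907 111 | 88 0.0901 67 | 92 0.0906 60 | 96 0.0905 60 | 100 0.0906 60 | 104 0.0901 59 | 108 0.0905 59 | 112 0.091 59 | 116 0.0907 59 | 120 0.091 59 | 124 0.0911 58 | 128 0.0907 58 | 132 0.0908 58 | 136 0.0907 58 | 140 0.0905 58 | 144 0.0922 75 | 148 0.1128 108 | 152 0.1182 156 | 156 0.1183 154 | 160 0.1174 149 | 164 0.1072 151 | 168 0.1075 148 | 172 0.1076 148 | 176 0.1079 150 | 180 0.1075 150 | 184 0.1075 146 | 
-0.06 -0.13 0.1067
-0.06 -0.05 0.1064
-0.06 0.03 0.1066
-0.06 0.1 0.1066
-0.06 0.15 0.1066
0.06 -0.13 0.1066
0.06 -0.05 0.1065
0.06 0.03 0.1066
0.06 0.1 0.1067
0.06 0.15 0.1066
```

View pics/top4.png

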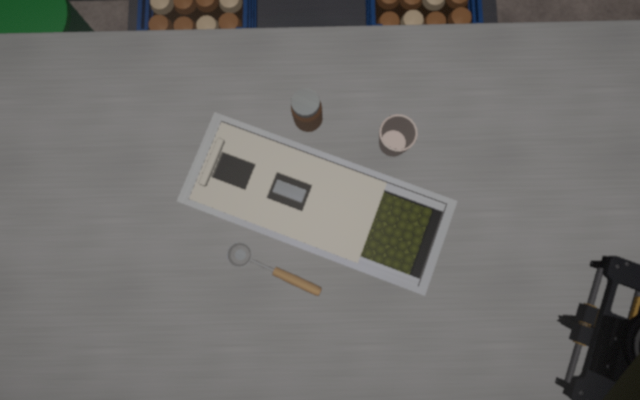

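The final view shows the lid on the stop and level, and the bar up at (290,190) in the rear slot. The olives are uncovered, and the jar, cup and spoon are where they were.

```bash
python3 -c "
from h import *
print(job.job_done())"
```

```text
the job is handed in; nothing more can be done
None
```

The lid is open on the end stop, the olives are uncovered, and the latch bar is up again in the lid's rear slot. I handed the job in at about 10 s of the 38 s allowed; the hand-in gives no verdict.

**What I did:** With the fingers closed, I pressed the bar down about 16 mm through the front slot. Holding it down, I pushed the lid along until it met the stop, where the force rose to about 19 N with no more movement. I then backed off the slot edge, lifted straight out and moved the arm clear.

**Last checks, from the top camera:**
- **Lid position:** its edges put it at about x = 106 mm in the bin's frame, to within a few mm. Its front edge is against the stop.
- **Lid level:** the top face reads 106.4–106.7 mm at ten spots, so it lies flat on its ledges.
- **Latch bar:** its top reads about 109.5 mm, which is fully up, in the rear slot.
- **Jar, cup and spoon:** they appear at the same pixels as at the start.
- **Robot:** the tool force is about zero and the arm is clear of everything.

No check failed or disagreed. At the start, the recognition network placed several lid and slot points wrongly in the top view. I took the bin's position from a fit to the depth image instead, and it matched the given dimensions to about 1 mm.

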